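# Serve olives from the covered garnish pan

### The job

Slide the clear cover of the olive pan fully open, away from the robot, then use the scoop to serve at least four of the six olives into the bowl. Do not touch the olives with the gripper or spill any: those you do not serve stay in the pan. Finish with the scoop standing flat on the counter, let go, the cover still fully open, and the bowl and the other things on the counter left where they are.

Things in the scene. Friction and masses are not known exactly. Their poses are not given: they have to be found in the camera images.
- pan: fixed steel pan: inside 130 mm (its x) by 300 mm (its y), upright 5 mm walls, inner floor 15 mm, rim 70 mm up. Origin: centre of its underside, z up, +x about away from the robot, +y to its left. The floor is flat to y = 100 mm, then slopes up at 40 degrees to the +y wall. Olives start at y above -20 mm, the rest is empty. Cover rails: y = -161 and 161 mm, to x = 230 mm, 68 mm high
- cover (a joint): travel of the clear flat cover (145 x 320 x 5 mm, its top 76 mm above the counter) along the pan's +x: 0 = closed, right over the pan, 0.14 = end stop, fully open behind the pan. Starts at 0 to 0.03. About 1.5 N of friction; stays where it is left
- cover_grip (a point): middle of the top of the cover's black grip, an upright block 16 mm thick along the pan's x, 70 mm long along its y, 32 mm high; this point is 108 mm above the counter, at pan x = -0.058 + joint value, pan y = 0. Can be pinched from above or pushed
- scoop: loose aluminium scoop, about 0.16 kg, standing flat on the counter. Origin: centre of its floor's underside; +x is the nose (open front), z up; the nose starts within 0.6 rad of world +y. Floor 100 mm (x -50 to +50) by 112 mm (y), 2 mm thick; side walls 3 mm thick, 37 mm high from x = -50 to +20, then 19 mm high to x = +40; back wall 45 mm high at x = -50
- scoop_grip (a point): point to grip on the scoop's handle, 100 mm above its underside (scoop x = -51 mm, y = 0). The handle is an upright black bar 22 mm (x) by 18 mm (y), from 28 to 128 mm above the underside
- scoop_lip (a point): middle of the front edge of the scoop's floor (x = +50 mm, y = 0, z = 0 in the scoop's frame)
- bowl: loose round blue ceramic bowl, rim radius 85 mm, height 65 mm, wall 5 mm, 0.6 kg, open upward. Origin: centre of its underside, z up. It and the scoop flank the pan, one on its left, one on its right, either way round
- bowl_mouth (a point): centre of the bowl's mouth, level with its rim, 65 mm above its underside
- olive1: a large whole olive, green, a rounded rod 36 mm long and 26 mm thick, firm, wet and slippery, 14 g; lies in the pan at the start. Origin: its centre; its x axis runs along its length
- olive2: a large whole olive, green, a rounded rod 36 mm long and 26 mm thick, firm, wet and slippery, 14 g; lies in the pan at the start. Origin: its centre; its x axis runs along its length
- olive3: a large whole olive, green, a rounded rod 36 mm long and 26 mm thick, firm, wet and slippery, 14 g; lies in the pan at the start. Origin: its centre; its x axis runs along its length
- olive4: a large whole olive, green, a rounded rod 36 mm long and 26 mm thick, firm, wet and slippery, 14 g; lies in the pan at the start. Origin: its centre; its x axis runs along its length
- olive5: a large whole olive, green, a rounded rod 36 mm long and 26 mm thick, firm, wet and slippery, 14 g; lies in the pan at the start. Origin: its centre; its x axis runs along its length
- olive6: a large whole olive, green, a rounded rod 36 mm long and 26 mm thick, firm, wet and slippery, 14 g; lies in the pan at the start. Origin: its centre; its x axis runs along its length
- sauce_bottle: bystander: amber bottle, 56 mm wide, 170 mm tall. Origin: centre of its underside
- avocado_half: bystander: dark avocado half lying cut face down, 87 x 70 x 35 mm. Origin: underside, below its thick end
Things that resemble listed ones, but are neither listed nor needed, are in the scene too. Of the things like the scoop, leave any that is orange; of the rest the smaller one is meant. Of the things like the bowl, leave any that is orange; of the rest the larger one is meant.

How it is judged:
On the way, in this order (a step that is already met when the one before it is completed fails the run):
1. the cover has been slid fully open (value of joint cover above 0.132 m), for 0.1 s.
2. at least four olives lie in the bowl ((distance between each of olive1, olive2, olive3, olive4 and bowl_mouth below 0.07 m or distance between each of olive1, olive2, olive3, olive5 and bowl_mouth below 0.07 m or distance between each of olive1, olive2, olive3, olive6 and bowl_mouth below 0.07 m or distance between each of olive1, olive2, olive4, olive5 and bowl_mouth below 0.07 m or distance between each of olive1, olive2, olive4, olive6 and bowl_mouth below 0.07 m or distance between each of olive1, olive2, olive5, olive6 and bowl_mouth below 0.07 m or distance between each of olive1, olive3, olive4, olive5 and bowl_mouth below 0.07 m or distance between each of olive1, olive3, olive4, olive6 and bowl_mouth below 0.07 m or distance between each of olive1, olive3, olive5, olive6 and bowl_mouth below 0.07 m or distance between each of olive1, olive4, olive5, olive6 and bowl_mouth below 0.07 m or distance between each of olive2, olive3, olive4, olive5 and bowl_mouth below 0.07 m or distance between each of olive2, olive3, olive4, olive6 and bowl_mouth below 0.07 m or distance between each of olive2, olive3, olive5, olive6 and bowl_mouth below 0.07 m or distance between each of olive2, olive4, olive5, olive6 and bowl_mouth below 0.07 m or distance between each of olive3, olive4, olive5, olive6 and bowl_mouth below 0.07 m)), for 0.2 s.
At the end, for the whole second after the job is handed in: The cover is within 8 mm of its open end stop; at least four olives lie in the bowl and every other olive lies in the bowl or in the pan, all at rest; the scoop stands flat on the counter (underside within 8 mm of it, within 0.1 rad of level), still; the bowl stands upright (value of joint cover above 0.132 m and (distance between each of olive1, olive2, olive3, olive4 and bowl_mouth below 0.07 m or distance between each of olive1, olive2, olive3, olive5 and bowl_mouth below 0.07 m or distance between each of olive1, olive2, olive3, olive6 and bowl_mouth below 0.07 m or distance between each of olive1, olive2, olive4, olive5 and bowl_mouth below 0.07 m or distance between each of olive1, olive2, olive4, olive6 and bowl_mouth below 0.07 m or distance between each of olive1, olive2, olive5, olive6 and bowl_mouth below 0.07 m or distance between each of olive1, olive3, olive4, olive5 and bowl_mouth below 0.07 m or distance between each of olive1, olive3, olive4, olive6 and bowl_mouth below 0.07 m or distance between each of olive1, olive3, olive5, olive6 and bowl_mouth below 0.07 m or distance between each of olive1, olive4, olive5, olive6 and bowl_mouth below 0.07 m or distance between each of olive2, olive3, olive4, olive5 and bowl_mouth below 0.07 m or distance between each of olive2, olive3, olive4, olive6 and bowl_mouth below 0.07 m or distance between each of olive2, olive3, olive5, olive6 and bowl_mouth below 0.07 m or distance between each of olive2, olive4, olive5, olive6 and bowl_mouth below 0.07 m or distance between each of olive3, olive4, olive5, olive6 and bowl_mouth below 0.07 m) and (distance between olive1 and bowl_mouth below 0.07 m or (x of olive1 in the frame of pan between -0.066 and 0.066 m and y of olive1 in the frame of pan between -0.151 and 0.151 m and z of olive1 in the frame of pan between 0.01 and 0.08 m)) and (distance between olive2 and bowl_mouth below 0.07 m or (x of olive2 in the frame of pan between -0.066 and 0.066 m and y of olive2 in the frame of pan between -0.151 and 0.151 m and z of olive2 in the frame of pan between 0.01 and 0.08 m)) and (distance between olive3 and bowl_mouth below 0.07 m or (x of olive3 in the frame of pan between -0.066 and 0.066 m and y of olive3 in the frame of pan between -0.151 and 0.151 m and z of olive3 in the frame of pan between 0.01 and 0.08 m)) and (distance between olive4 and bowl_mouth below 0.07 m or (x of olive4 in the frame of pan between -0.066 and 0.066 m and y of olive4 in the frame of pan between -0.151 and 0.151 m and z of olive4 in the frame of pan between 0.01 and 0.08 m)) and (distance between olive5 and bowl_mouth below 0.07 m or (x of olive5 in the frame of pan between -0.066 and 0.066 m and y of olive5 in the frame of pan between -0.151 and 0.151 m and z of olive5 in the frame of pan between 0.01 and 0.08 m)) and (distance between olive6 and bowl_mouth below 0.07 m or (x of olive6 in the frame of pan between -0.066 and 0.066 m and y of olive6 in the frame of pan between -0.151 and 0.151 m and z of olive6 in the frame of pan between 0.01 and 0.08 m)) and linear speed of each of olive1, olive2, olive3, olive4, olive5, olive6 below 0.05 m/s and height (world z) of scoop below 0.008 m and angle between each of scoop, bowl's own z axis and vertical below 0.1 rad and linear speed of scoop below 0.02 m/s); the robot touches nothing.
It fails at once if the gripper's fingers touch an olive (contact force between the fingers and olive1 above 0.3 N or contact force between the fingers and olive2 above 0.3 N or contact force between the fingers and olive3 above 0.3 N or contact force between the fingers and olive4 above 0.3 N or contact force between the fingers and olive5 above 0.3 N or contact force between the fingers and olive6 above 0.3 N).
It fails at once if the bowl is shifted more than 40 mm (distance of bowl from where it was at the start of the episode above 0.04 m).
It fails at once if the sauce bottle or the avocado half is shifted more than 30 mm (distance of any of sauce_bottle, avocado_half from where it was at the start of the episode above 0.03 m).
It also fails if it takes over 72 s, if anything falls off the work surface, if the arm or the gripper's body presses on something with over 40 N, if the wrist force passes 120 N, or if a joint passes its speed limit or range.

### The arm

A 7-joint arm with a two-finger parallel gripper is mounted at the origin on the work surface. World frame = base frame: x ahead of the robot, y to its left, z up, the work surface at z = 0. Lengths are in m, angles in rad, forces in N, time in s.
With the tool pointing down it reaches from about 0.425 to 0.95 m from the base axis. Payload 4.7 kg.
Tool frame: the origin (TCP) lies between the finger pads; the fingertips stand 8 mm ahead of it and the grasp point (between the pads) lies 11 mm behind it; y points along the fingers, z is the direction in which the jaws open and shut, and the axes are right-handed (so a half turn about y gives the same grasp; the last joint's range is limited). The gripper opens to 87 mm and grips with 3 to 60 N. Pads are 19 mm wide; open, the fingers measure 117 mm over their backs; the gripper's body (75 mm by 190 mm) begins 51 mm behind the grasp point.
Start: joints at [-1.2, 0.469, -0.049, 1.532, 0.024, 1.141, -0.082], TCP at [0.263, 0.622, 0.231] pointing down, gripper open.
Joint ranges: [-2.59, 2.59], [-0.33, 1.99], [-1.39, 1.29], [0.1, 2.45], [-1.04, 4.18], [0.21, 1.99], [-2.66, 2.66]. Speed limits (rad/s): [2.57, 2.57, 3.14, 3.14, 3.14, 3.14, 3.14].

### API

Orientations are given as a unit quaternion [x, y, z, w].
In Python, from plant import status, read_camera, order gives the robot as it stands.
- The arm moves only by the shell command python3 -m crank 'ROWS' [OPENING] [FORCE]. ROWS is text: rows parted by semicolons, each of 6 numbers parted by spaces: the shift along the world's x, y, z in m, then the turn, a rotation vector about the world's x, y, z in degrees. In form: tx ty tz wx wy wz; .... A call has 1 to 12 rows; each row is the pose to reach, as a shift and turn from the pose measured when the call began; what a row does not reach only later rows make up. A row lasts 1/10 s, in which the tool goes at most 50 mm and 8.59 degrees, less where a joint would pass 70% of its speed; a pose out of reach is approached as far as the arm can. A call with a gripper value outside its range is refused whole. OPENING is the opening, from 0 (shut) to 1 (fully open), set as the call begins (- or left out, the last holds). The fingers move at their own pace and stop on an object; FORCE is the grip in N (left out, the last holds). Time passes only in rows, so rows that repeat a pose let the fingers close. It gives the time, the measured TCP pose, the force and the opening at its end, in the units of the state.
- status.sense(): the state, without advancing time (a new reading comes with each control period).
- read_camera(name): name is "scene" or "top"; returns a dict with "img" (480x640x3 uint8, red, green, blue), "fov_y" (degrees; the focal length in pixels is half the picture's height over the tangent of half this angle, whatever the lens; pixels are square), "cx", "cy" (the principal point, pixels), "dist" ([k1, k2, p1, p2, k3] as OpenCV has them; the pictures are not rectified), "xyz" and "orientation" of the camera in the world. Camera axes: x right, y up, looking along -z (the intrinsics and any distortion apply to the point x, -y, -z); pixel columns grow to the right and rows downward; lengths in m; the calibration is good to about 2 mm. A picture is of the moment at which its call begins. There is no depth.
- order.finish_job(): hands the job in, once; it reports no verdict.
The state is a dict: "time": time; "q": joint angles; "joint_velocities": joint speeds; "effort": joint torques, N m; "eef_pos": TCP position; "tool_rot": TCP orientation; "ft_force": force on the tool from outside, world axes, zero at the start; "moment": the same for the moment, N m; "grip_width": opening from 0.0 (shut) to 1.0 (fully open).
Only numpy, scipy, OpenCV 4.12 (cv2) and the standard library are available. Lean on these libraries where they do the work, as an engineer would, in place of code of your own. Each camera call takes 0.05 s, during which the arm holds its last target. There are 200 camera calls.

## Working session

There is one attempt and no reset: what is moved stays moved. The work goes in short steps, Python scripts to look and compute and a shell command to move; the robot and the scene stay as the last step left them, time stands still between calls to the robot, and variables do not carry over. Pictures are saved under pics/ and viewed, about 8 in all and at most 12, crops included, and the job is handed in when it is done.

```bash
ls; mkdir -p pics; cat > h.py <<'E'
import numpy as np, cv2
from scipy.spatial.transform import Rotation as R
from plant import status, read_camera, order
def cam(n):
    c=read_camera(n); f=240/np.tan(np.radians(c["fov_y"])/2)
    c["K"]=np.array([[f,0,c["cx"]],[0,f,c["cy"]],[0,0,1]]); c["D"]=np.array(c["dist"],float)
    c["Rm"]=R.from_quat(c["orientation"]).as_matrix()@np.diag([1,-1,-1]); c["t"]=np.array(c["xyz"]); return c
def ray(c,px,z):
    p=cv2.undistortPoints(np.array(px,float).reshape(-1,1,2),c["K"],c["D"]).reshape(-1,2)
    d=np.c_[p,np.ones(len(p))]@c["Rm"].T
    return c["t"]+d*((z-c["t"][2])/d[:,2])[:,None]
def proj(c,P):
    P=np.array(P,float).reshape(-1,3); rv=cv2.Rodrigues(c["Rm"].T)[0]
    return cv2.projectPoints(P,rv,-c["Rm"].T@c["t"],c["K"],c["D"])[0].reshape(-1,2)
def save(c,n): cv2.imwrite(f"pics/{n}.png",c["img"][:,:,::-1])
E
python3 - <<'E'
from h import *
for n in("top","scene"):
    c=cam(n); save(c,n+"0"); print(n,c["t"],c["fov_y"],c["Rm"].round(2).tolist(),c["dist"])
    np.savez(f"{n}0.npz",**{k:c[k] for k in("img","K","D","Rm","t")})
s=status.sense(); print({k:np.round(v,3) for k,v in s.items()})
print(R.from_quat(s["tool_rot"]).as_matrix().round(3))
E
```

```text
pics
top [ 0.13620012 -0.04568071  1.42768669] 48.27478240637103 [[-0.01, -0.97, 0.23], [-1.0, 0.01, -0.01], [0.01, -0.23, -0.97]] [-0.04985672  0.          0.          0.          0.        ]
scene [1.38391058 0.58205855 1.13128324] 50.39276791833069 [[-0.57, 0.56, -0.61], [0.82, 0.37, -0.43], [-0.01, -0.74, -0.67]] [-0.02325264  0.          0.          0.          0.        ]
{'time': np.float64(0.1), 'q': array([-1.2  ,  0.469, -0.049,  1.534,  0.024,  1.141, -0.082]), 'joint_velocities': array([ 0.001, -0.002,  0.001, -0.002,  0.   , -0.002,  0.001]), 'effort': array([ 0.0000e+00, -5.0917e+01, -8.1000e-02, -2.3683e+01, -6.1000e-02,
        3.4000e-02,  0.0000e+00]), 'eef_pos': array([0.263, 0.621, 0.23 ]), 'tool_rot': array([ 0.694, -0.14 ,  0.14 , -0.692]), 'ft_force': array([-0.2  , -0.905, -0.313]), 'moment': array([ 0.003, -0.011, -0.032]), 'grip_width': np.float64(0.998)}
[[ 0.921 -0.001  0.389]
 [-0.389 -0.002  0.921]
 [ 0.    -1.    -0.002]]
```

View pics/top0.png

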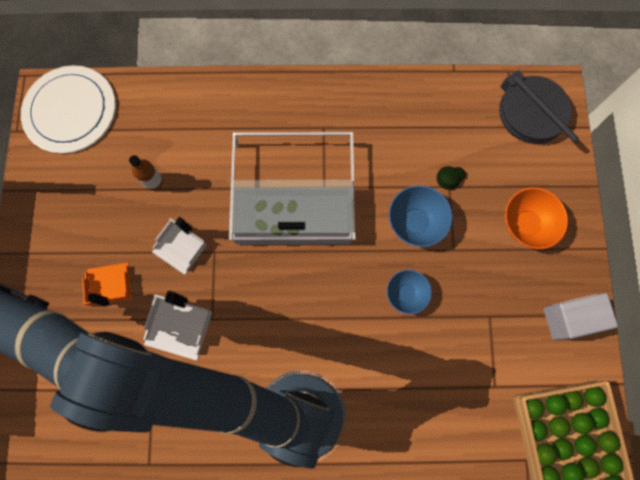

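View pics/scene0.png

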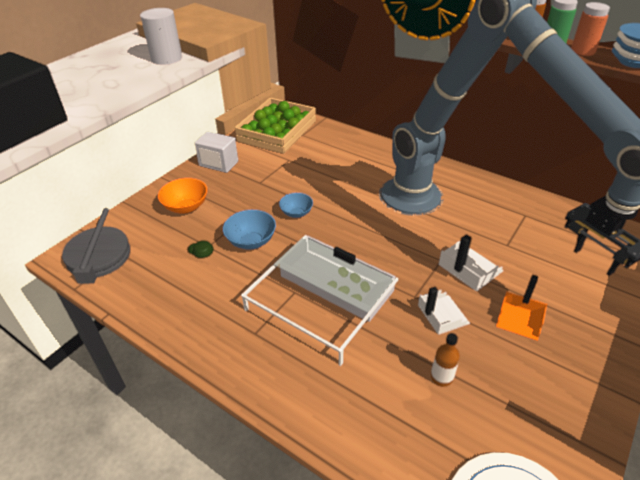

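Candidates, in top-view pixels:
- **Scoops:** small grey (180,246), large grey (178,325), orange (106,285). I choose (180,246).
- **Bowls:** large blue (421,217), small blue (409,292), orange (537,219). I choose (421,217).

I'll check both choices in close crops.

```bash
python3 - <<'E'
from h import *
a=cv2.imread("pics/top0.png")[120:270,125:365]; b=cv2.imread("pics/scene0.png")[230:350,230:480]
cv2.imwrite("pics/topc.png",cv2.resize(a,None,fx=3.3,fy=3.3,interpolation=cv2.INTER_CUBIC))
cv2.imwrite("pics/scc.png",cv2.resize(b,None,fx=3.2,fy=3.2,interpolation=cv2.INTER_CUBIC))
E
```

```text
(no output)
```

View pics/topc.png

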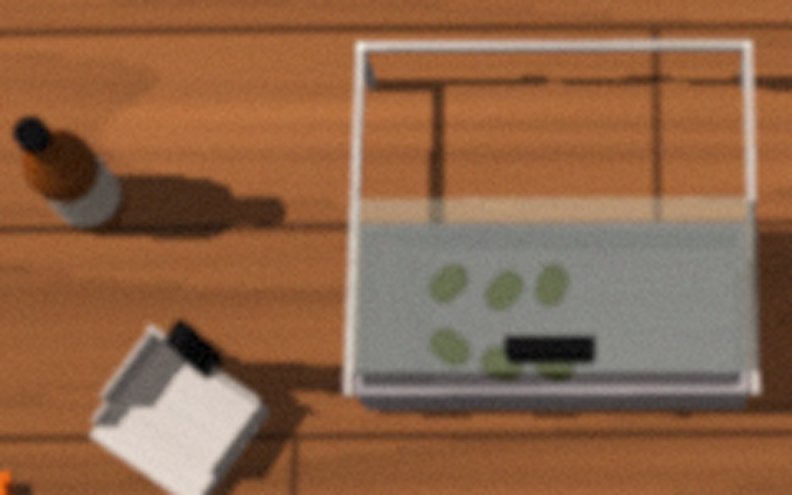

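View pics/scc.png

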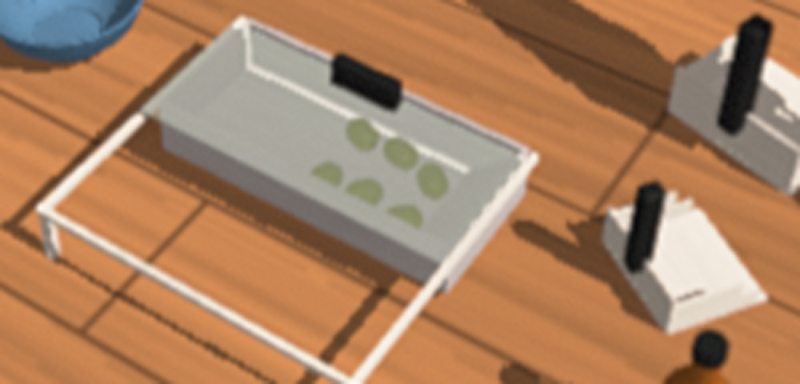

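Top crop: the chosen scoop has corners near crop (92,435), (195,495), (265,405), (150,325) and its black handle at (195,347). The pan holds six olives on its left half, with the grip at (550,348). Scene crop: the handle (645,230) stands at the scoop's pan-side edge. Next I'll turn the pixels into positions.

```bash
python3 - <<'E'
from h import *
c=dict(np.load("top0.npz")); s=dict(np.load("scene0.npz"))
T=lambda p:np.array(p,float)/3.3+[125,120]-.35
S=lambda p:np.array(p,float)/3.2+[230,230]-.35
print("small scoop top floor corners z0",ray(c,T([(92,435),(195,495),(265,405),(150,325)]),0.01).round(3).tolist())
print("handle top T",ray(c,T([(182,328)]),.128).round(3),"bottom",ray(c,T([(215,370)]),.028).round(3))
print("handle S top",ray(s,S([(650,187)]),.128).round(3),"bot",ray(s,S([(638,268)]),.028).round(3))
print("scoop S corners",ray(s,S([(670,330),(765,298),(605,240)]),.0).round(3).tolist())
print("pan rail corners",ray(c,T([(362,46),(747,46),(349,388),(756,388)]),.068).round(3).tolist())
print("grip",ray(c,T([(508,340),(594,340)]),.108).round(3).tolist())
print("olives",ray(c,T([(449,284),(504,291),(552,285),(450,346),(500,362),(553,370)]),.028).round(3).tolist())
# bowls by blue mask
for n,cc in(("top",c),("scene",s)):
    hsv=cv2.cvtColor(cc["img"],cv2.COLOR_RGB2HSV); m=cv2.inRange(hsv,(95,120,60),(118,255,255))
    for k in cv2.findContours(m,0,2)[0]:
        if cv2.contourArea(k)>300:
            e=cv2.fitEllipse(k); h=cv2.convexHull(k)[:,0]
            P=ray(cc,h,.065); print(n,"bowl px",np.round(e[0]),"rim",P.min(0).round(3),P.max(0).round(3))
E
```

```text
small scoop top floor corners z0 [[0.428, 0.401, 0.01], [0.378, 0.314, 0.01], [0.452, 0.259, 0.01], [0.521, 0.358, 0.01]]
handle top T [[0.487 0.3   0.128]] bottom [[0.478 0.298 0.028]]
handle S top [[0.482 0.3   0.128]] bot [[0.484 0.304 0.028]]
scoop S corners [[0.507, 0.35, 0.0], [0.43, 0.403, 0.0], [0.448, 0.258, 0.0]]
pan rail corners [[0.744, 0.179, 0.068], [0.741, -0.14, 0.068], [0.453, 0.181, 0.068], [0.45, -0.141, 0.068]]
grip [[0.48, 0.053, 0.108], [0.48, -0.014, 0.108]]
olives [[0.549, 0.108, 0.028], [0.543, 0.062, 0.028], [0.548, 0.023, 0.028], [0.496, 0.106, 0.028], [0.483, 0.065, 0.028], [0.476, 0.022, 0.028]]
top bowl px [411. 292.] rim [ 0.255 -0.331  0.065] [ 0.36  -0.239  0.065]
top bowl px [422. 216.] rim [ 0.428 -0.4    0.065] [ 0.587 -0.244  0.065]
```

Estimates:
- **Scoop:** handle at (0.484,0.301), nose heading about 148°. The smaller grey scoop is about 100 mm wide, so the choice fits.
- **Pan:** centre about (0.514,0.020), yaw about -0.5°.
- **Cover:** about 0.017 open.
- **Bowl:** centre about (0.508,-0.322).

I start by pushing the cover with closed fingers.

```bash
F="0.172 -0.602 0 0 0 23"
python3 -m crank '0.172 -0.602 0 0 0 23;0.172 -0.602 0 0 0 23;0.172 -0.602 0 0 0 23;0.172 -0.602 0 0 0 23;0.172 -0.602 0 0 0 23;0.172 -0.602 0 0 0 23;0.172 -0.602 0 0 0 23;0.172 -0.602 0 0 0 23;0.172 -0.602 0 0 0 23;0.172 -0.602 0 0 0 23;0.172 -0.602 0 0 0 23;0.172 -0.602 0 0 0 23' 0 10
python3 -m crank '0 -0.04 -0.03 0 0 0;0 -0.04 -0.03 0 0 0;0 -0.04 -0.03 0 0 0'
python3 - <<'E'
from h import *
s=status.sense(); print({k:np.round(v,3) for k,v in s.items()}); print(R.from_quat(s["tool_rot"]).as_matrix().round(3).tolist())
E
```

```text
time: 1.3
eef_pos: [0.4272, 0.0428, 0.2297]
tool_rot: [0.708, 0.001, -0.001, -0.707]
ft_force: [1.9, 0.7, 0.5]
grip_width: 0.035
time: 1.6
eef_pos: [0.4264, 0.002, 0.199]
tool_rot: [0.708, -0.001, -0.0, -0.707]
ft_force: [1.2, 0.6, 0.3]
grip_width: 0.005
{'time': np.float64(1.6), 'q': array([-0.355,  0.09 ,  0.269,  2.138, -0.028,  0.918,  1.5  ]), 'joint_velocities': array([-0.031, -0.01 , -0.041, -0.03 , -0.004,  0.001, -0.004]), 'effort': array([  1.174, -24.586,   1.607, -19.925,   0.149,   0.112,   0.043]), 'eef_pos': array([0.426, 0.002, 0.199]), 'tool_rot': array([ 0.708, -0.001, -0.   , -0.707]), 'ft_force': array([1.223, 0.601, 0.334]), 'moment': array([ 0.078, -0.02 ,  0.022]), 'grip_width': np.float64(0.005)}
[[1.0, -0.002, 0.001], [-0.001, -0.002, 1.0], [-0.002, -1.0, -0.002]]
```

```bash

python3 -m crank '0.005 0.018 -0.05 0 0 0;0.008 0.018 -0.1 0 0 0;0.008 0.018 -0.104 0 0 0'
python3 -m crank '0.03 0 0 0 0 0;0.06 0 0 0 0 0;0.09 0 0 0 0 0;0.12 0 0 0 0 0;0.135 0 0 0 0 0;0.14 0 0 0 0 0;0.145 0 0 0 0 0'
```

```text
time: 1.9
eef_pos: [0.4313, 0.0217, 0.0914]
tool_rot: [0.708, -0.003, -0.005, -0.706]
ft_force: [-0.6, 0.0, -0.0]
grip_width: 0.006
time: 2.6
eef_pos: [0.5763, 0.0227, 0.0926]
tool_rot: [0.708, -0.002, -0.005, -0.706]
ft_force: [-2.5, 1.0, 1.8]
grip_width: 0.011
```

```bash

python3 -m crank '0.003 0 0 0 0 0;0.006 0 0 0 0 0;0.008 0 0 0 0 0'
python3 -m crank '0.002 0 0 0 0 0;0.004 0 0 0 0 0;0.006 0 0 0 0 0'
```

```text
time: 2.9
eef_pos: [0.5823, 0.023, 0.0929]
tool_rot: [0.708, -0.004, -0.007, -0.707]
ft_force: [-9.5, 1.0, 8.1]
grip_width: 0.005
time: 3.2
eef_pos: [0.5823, 0.023, 0.0929]
tool_rot: [0.707, -0.009, -0.012, -0.707]
ft_force: [-17.8, 0.4, 15.6]
grip_width: 0.0
```

```bash

python3 -m crank '-0.02 0 0 0 0 0;-0.02 0 0.05 0 0 0;-0.04 -0.05 0.1 0 0 0;-0.07 -0.1 0.15 0 0 0;-0.07 -0.15 0.16 0 0 0;-0.07 -0.2 0.16 0 0 0;-0.07 -0.25 0.16 0 0 0;-0.07 -0.3 0.16 0 0 0;-0.07 -0.318 0.16 0 0 0'
python3 -m crank '0 0 0 -8 0 0;0 0 0 -16 0 0;0 0 0 -24 0 0;0 0 0 -32 0 0;0 0 0 -40 0 0;0 0 0 -48 0 0;0 0 0 -56 0 0;0 0 0 -62 0 0;0 0 0 -62 0 0'
python3 - <<'E'
from h import *
s=status.sense(); print(s["q"].round(2), R.from_quat(s["tool_rot"]).as_matrix()[:,1].round(3))
c=cam("top"); save(c,"top1")
a=c["img"][110:270,220:480,::-1]
cv2.imwrite("pics/top1c.png",cv2.resize(a,None,fx=3,fy=3,interpolation=cv2.INTER_CUBIC))
E
```

```text
time: 4.1
eef_pos: [0.5125, -0.2877, 0.2538]
tool_rot: [0.708, -0.007, -0.011, -0.706]
ft_force: [0.0, 1.0, 0.6]
grip_width: 0.004
time: 5.0
eef_pos: [0.5134, -0.2846, 0.2512]
tool_rot: [0.97, -0.01, -0.009, -0.241]
ft_force: [0.4, -0.0, -1.2]
grip_width: 0.001
[-0.58  0.47  0.68  2.06  1.02  1.    0.89] [-0.023 -0.884 -0.468]
```

View pics/top1c.png

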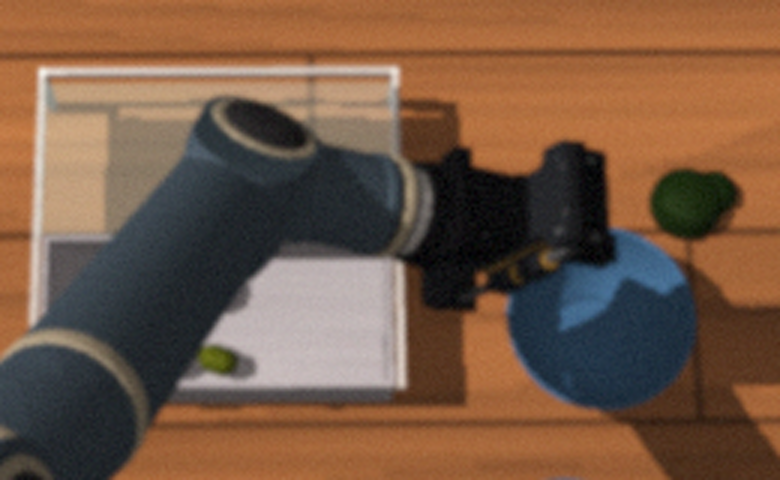

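Wrist tilt of 62° over the bowl works, and the cover is visibly against the far rail. Now I go to the scoop handle.

```bash

python3 -m crank '0 0.02 0.02 8 0 0;0 0.05 0.02 16 0 0;0 0.1 0.02 24 0 0;0 0.15 0.02 32 0 0;0 0.2 0.02 40 0 0;0 0.25 0.02 48 0 0;0 0.3 0.02 56 0 0;0 0.35 0.02 62 0 0;-0.01 0.4 0.02 62 0 0;-0.02 0.45 0.02 62 0 0;-0.03 0.5 0.02 62 0 0;-0.03 0.55 0.02 62 0 0' 0.75 40
python3 -m crank '0 0.02 0 0 0 8;0 0.04 0 0 0 16;0 0.04 0 0 0 24;0 0.04 0 0 0 32;0 0.04 0 0 0 40;0 0.04 0 0 0 48;0 0.04 0 0 0 56;0 0.04 0 0 0 58'
python3 - <<'E'
from h import *
s=status.sense(); print(s["q"].round(2)); print(R.from_quat(s["tool_rot"]).as_matrix().round(3).tolist())
E
```

```text
time: 6.25
eef_pos: [0.4836, 0.2614, 0.2758]
tool_rot: [-0.705, 0.005, 0.01, 0.709]
ft_force: [1.5, -0.0, 0.4]
grip_width: 0.752
time: 7.05
eef_pos: [0.4853, 0.3003, 0.2786]
tool_rot: [0.618, 0.34, -0.35, -0.616]
ft_force: [-0.0, 0.3, -0.1]
grip_width: 0.75
[-0.7   0.26  0.09  1.72 -0.02  1.17  1.99]
[[0.523, -0.011, -0.852], [0.852, -0.01, 0.523], [-0.014, -1.0, 0.004]]
```

```bash

python3 -m crank '-0.001 0 -0.05 0 0 0;-0.001 0 -0.1 0 0 0;-0.001 0 -0.14 0 0 0;-0.001 0 -0.17 0 0 0;-0.001 0 -0.189 0 0 0;-0.001 0 -0.189 0 0 0'
python3 -m crank '0 0 0 0 0 0;0 0 0 0 0 0;0 0 0 0 0 0;0 0 0 0 0 0;0 0 0 0 0 0;0 0 0 0 0 0' 0 50
python3 - <<'E'
from h import *
s=status.sense(); print(s["q"].round(2),s["moment"].round(2)); print(R.from_quat(s["tool_rot"]).as_matrix().round(3).tolist())
E
```

```text
time: 7.65
eef_pos: [0.4848, 0.2984, 0.0891]
tool_rot: [0.619, 0.339, -0.35, -0.616]
ft_force: [-1.2, -0.7, 0.1]
grip_width: 0.751
time: 8.25
eef_pos: [0.4848, 0.2987, 0.0894]
tool_rot: [0.619, 0.339, -0.35, -0.616]
ft_force: [-0.6, 0.2, 0.9]
grip_width: 0.288
[-0.68  0.47  0.07  1.91 -0.04  0.78  2.  ] [ 0.21  0.1  -0.05]
[[0.525, -0.012, -0.851], [0.851, -0.01, 0.525], [-0.015, -1.0, 0.005]]
```

```bash

python3 -m crank '0 0 0 0 0 0;0 0 0 0 0 0;0 0 0 0 0 0'
python3 -m crank '0 0 0.03 0 0 0;0 0 0.07 0 0 0;0 0 0.12 0 0 0;-0.02 0 0.17 0 0 -8;-0.05 0 0.19 0 0 -16;-0.05 0 0.19 0 0 -24;-0.05 0 0.19 0 0 -32;-0.05 0 0.19 0 0 -40;-0.05 0 0.19 0 0 -48;-0.05 0 0.19 0 0 -56;-0.05 0 0.19 0 0 -58;-0.05 0 0.19 0 0 -58'
python3 - <<'E'
from h import *
s=status.sense(); print(s["q"].round(2),s["moment"].round(2)); print(R.from_quat(s["tool_rot"]).as_matrix().round(3).tolist())
o=[]
c=cam("top"); save(c,"top2"); o.append(c["img"][150:300,120:360,::-1])
c=cam("scene"); save(c,"scene2"); o.append(c["img"][100:300,340:600,::-1]) 
h=[cv2.resize(i,None,fx=f,fy=f,interpolation=cv2.INTER_CUBIC) for i,f in zip(o,(1.6,1.5))]
H=max(i.shape[0] for i in h)
cv2.imwrite("pics/m2.png",np.hstack([cv2.copyMakeBorder(i,0,H-i.shape[0],0,0,0) for i in h]))
E
```

```text
time: 8.55
eef_pos: [0.4847, 0.2988, 0.0894]
tool_rot: [0.618, 0.339, -0.35, -0.616]
ft_force: [-0.4, 0.5, 1.1]
grip_width: 0.248
time: 9.75
eef_pos: [0.4344, 0.2985, 0.279]
tool_rot: [-0.706, 0.003, 0.008, 0.709]
ft_force: [0.1, 1.1, -1.3]
grip_width: 0.249
[-0.85  0.19  0.21  1.82 -0.06  1.14  0.95] [ 0.06 -0.04 -0.02]
[[1.0, -0.015, -0.006], [0.006, 0.004, 1.0], [-0.015, -1.0, 0.004]]
```

View pics/m2.png

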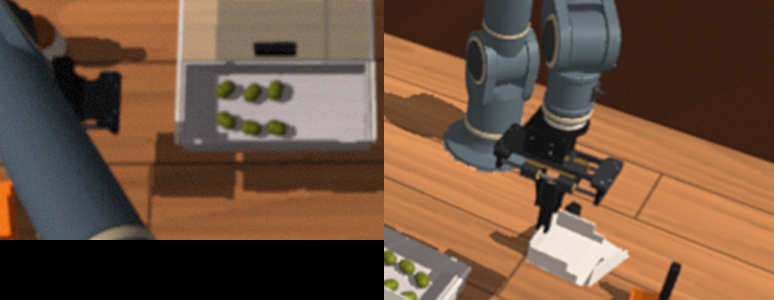

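The scoop is in hand (opening 0.248 ≈ 22 mm) and level. All six olives are visible and the cover grip is at the far side. I need the pan's centre across its width precisely.

```bash
python3 - <<'E'
from h import *
im=cv2.imread("pics/top2.png")
cv2.imwrite("pics/pan2.png",cv2.resize(im[170:255,225:360],None,fx=5.8,fy=5.8,interpolation=cv2.INTER_CUBIC))
E
```

```text
(no output)
```

View pics/pan2.png

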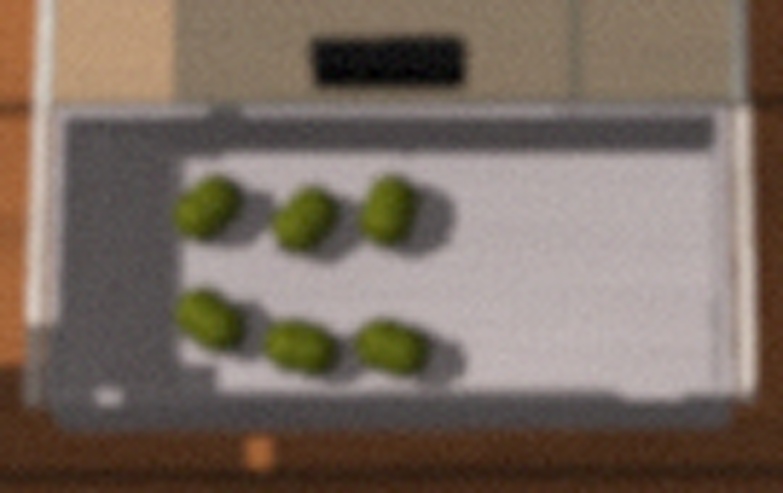

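```bash
python3 - <<'E'
from h import *
c=cam("top"); T=lambda p:np.array(p,float)/5.8+[225,170]-.4
r=lambda p,z:ray(c,T(p),z).round(4).tolist()
print("far inner rim",r([(75,118),(710,116)],.07),"far outer",r([(75,106),(710,104)],.07))
print("near rim",r([(70,392),(710,390),(710,397)],.07))
print("grip top",r([(310,40),(465,38)],.108),"bottom front",r([(318,86),(465,83)],.081))
print("rails y",r([(44,110),(744,110),(34,330),(748,330)],.068))
print("right rim inner",r([(714,140),(718,380)],.07))
ol=[(210,208),(307,219),(388,209),(212,320),(302,347),(392,347)]
print("olives",r(ol,.028))
s=dict(np.load("top0.npz"))
E
```

```text
far inner rim [[0.581, 0.1655, 0.07], [0.5795, -0.1257, 0.07]] far outer [[0.5868, 0.1656, 0.07], [0.5853, -0.1259, 0.07]]
near rim [[0.452, 0.1642, 0.07], [0.4506, -0.123, 0.07], [0.4473, -0.123, 0.07]]
grip top [[0.6043, 0.0551, 0.108], [0.6047, -0.0144, 0.108]] bottom front [[0.5917, 0.0533, 0.081], [0.5926, -0.0137, 0.081]]
rails y [[0.5857, 0.1802, 0.068], [0.583, -0.1415, 0.068], [0.4814, 0.1816, 0.068], [0.4787, -0.1409, 0.068]]
right rim inner [[0.568, -0.1273, 0.07], [0.4551, -0.1267, 0.07]]
olives [[0.5499, 0.1074, 0.028], [0.5441, 0.0618, 0.028], [0.5487, 0.0238, 0.028], [0.4956, 0.1055, 0.028], [0.4824, 0.0635, 0.028], [0.482, 0.0217, 0.028]]
```

```bash

python3 -m crank '0.02 -0.04 0 0 0 -0.7;0.04 -0.08 0 0 0 -0.7;0.06 -0.12 0 0 0 -0.7;0.08 -0.16 0 0 0 -0.7;0.082 -0.2 0 0 0 -0.7;0.082 -0.24 -0.02 0 0 -0.7;0.082 -0.28 -0.03 0 0 -0.7;0.082 -0.32 -0.04 0 0 -0.7;0.082 -0.36 -0.06 0 0 -0.7;0.082 -0.39 -0.08 0 0 -0.7;0.082 -0.4075 -0.09 0 0 -0.7;0.082 -0.4075 -0.09 0 0 -0.7'
python3 - <<'E'
from h import *
s=status.sense(); print(s["q"].round(2),s["moment"].round(2)); print(R.from_quat(s["tool_rot"]).as_matrix().round(3).tolist())
c=cam("scene"); save(c,"scene3")
i=c["img"][190:360,220:420,::-1]
cv2.imwrite("pics/s3c.png",cv2.resize(i,None,fx=3.5,fy=3.5,interpolation=cv2.INTER_CUBIC))
E
```

```text
time: 11.1
eef_pos: [0.5151, -0.1119, 0.1878]
tool_rot: [-0.706, 0.01, 0.003, 0.708]
ft_force: [-0.7, 0.1, -1.5]
grip_width: 0.249
[-0.24  0.3   0.46  1.94 -0.16  0.96  1.86] [ 0.02  0.04 -0.04]
[[1.0, -0.018, 0.011], [-0.011, 0.003, 1.0], [-0.018, -1.0, 0.003]]
```

View pics/s3c.png

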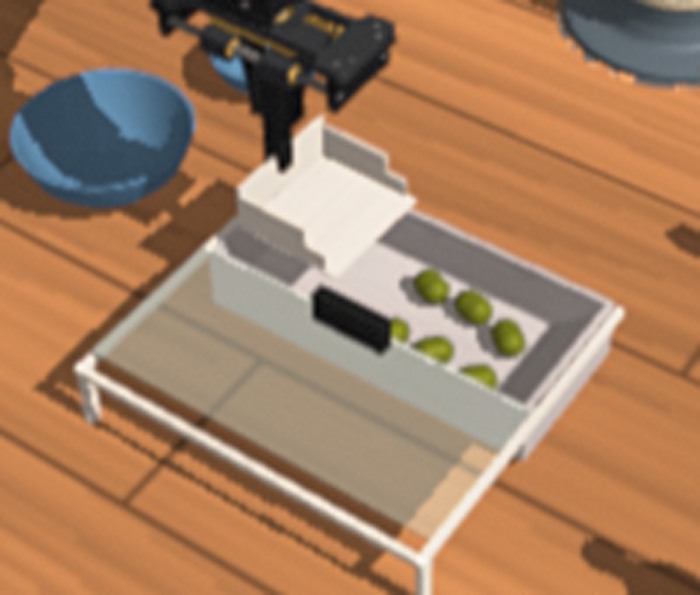

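The level scoop hangs over the pan's empty end. Its lip corners are at crop (333,272) and (413,203), and I check them by ray.

```bash
python3 - <<'E'
from h import *
c=dict(np.load("scene0.npz"));T=lambda p:np.array(p,float)/3.5+[220,190]-.35
p=ray(c,T([(333,273),(414,204)]),.0995); print(p.round(4)); print(p.mean(0).round(4),np.diff(p,axis=0))
print(ray(c,T([(618,312),(530,408),(212,243)]),.07).round(3), "expected pan outer corners left near .446,.175 ; far left .586,.175; far right .586,-.135")
E
```

```text
[[ 0.5718 -0.0174  0.0995]
 [ 0.4676 -0.0076  0.0995]]
[ 0.5197 -0.0125  0.0995] [[-0.10411584  0.00983379  0.        ]]
[[ 0.456  0.183  0.07 ]
 [ 0.582  0.175  0.07 ]
 [ 0.577 -0.14   0.07 ]] expected pan outer corners left near .446,.175 ; far left .586,.175; far right .586,-.135
```

```bash
python3 - <<'E'
from h import *
c=dict(np.load("scene0.npz"));U=lambda p:((p-[220,190]+.35)*3.5).round(0)
tcp=np.array([.5151,-.1119,.1878])
P=np.array([[50,56,0],[50,-56,0],[-50,56,45],[-50,-56,45],[20,-56,37],[20,56,37],[20,-56,19],[40,-56,19]])/1e3-[-.051,0,.0894]
for a in(89.4,87,85): 
    print(a,U(proj(c,P@R.from_euler("z",a,degrees=True).as_matrix().T+tcp)).tolist())
im=cv2.imread("pics/scene3.png")[235:285,280:345]
cv2.imwrite("pics/s3d.png",cv2.resize(im,None,fx=12,fy=12,interpolation=cv2.INTER_CUBIC))
E
```

```text
89.4 [[416.0, 199.0], [339.0, 277.0], [319.0, 114.0], [238.0, 188.0], [307.0, 230.0], [387.0, 153.0], [308.0, 246.0], [328.0, 256.0]]
87 [[416.0, 203.0], [333.0, 279.0], [321.0, 116.0], [235.0, 187.0], [303.0, 230.0], [387.0, 156.0], [303.0, 246.0], [323.0, 257.0]]
85 [[415.0, 206.0], [329.0, 280.0], [323.0, 117.0], [234.0, 186.0], [299.0, 231.0], [387.0, 158.0], [300.0, 247.0], [319.0, 258.0]]
```

View pics/s3d.png

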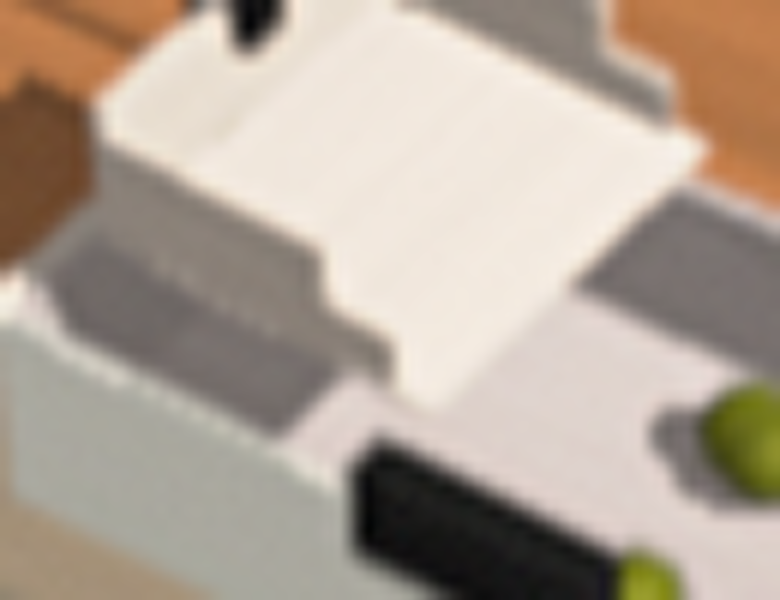

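```bash

python3 -m crank '0 0.002 -0.03 0 0 0.8;0 0.002 -0.05 0 0 0.8;0 0.002 -0.065 0 0 0.8;0 0.002 -0.075 0 0 0.8;0 0.002 -0.079 0 0 0.8;0 0.002 -0.079 0 0 0.8'
python3 -m crank '0 0 -0.002 0 0 0;0 0 -0.004 0 0 0;0 0 -0.004 0 0 0'
python3 -m crank '0 0 -0.001 0 0 0;0 0 -0.002 0 0 0;0 0 -0.002 0 0 0'
```

```text
time: 11.75
eef_pos: [0.5164, -0.107, 0.1098]
tool_rot: [-0.705, 0.003, 0.008, 0.709]
ft_force: [0.0, 1.1, -1.6]
grip_width: 0.252
time: 12.05
eef_pos: [0.5165, -0.107, 0.1061]
tool_rot: [-0.705, 0.003, 0.008, 0.709]
ft_force: [0.4, 0.4, -0.6]
grip_width: 0.246
time: 12.35
eef_pos: [0.5167, -0.107, 0.1044]
tool_rot: [-0.705, 0.003, 0.008, 0.709]
ft_force: [-0.4, 0.4, 2.3]
grip_width: 0.248
```

```bash

python3 -m crank '0 0.004 0.0014 -1 0 0;0 0.012 0.0014 -1 0 0;0 0.02 0.0014 -1 0 0;0 0.028 0.0014 -1 0 0;0 0.036 0.0014 -1 0 0;0 0.044 0.0014 -1 0 0;0 0.052 0.0014 -1 0 0;0 0.06 0.0014 -1 0 0;0 0.06 0.0014 -1 0 0'
python3 - <<'E'
from h import *
s=status.sense(); print(s["q"].round(2),s["moment"].round(2)); print(R.from_quat(s["tool_rot"]).as_matrix().round(3).tolist())
c=cam("top"); save(c,"top4"); d=cam("scene"); save(d,"scene4")
i=c["img"][150:265,215:370,::-1]; j=d["img"][230:345,260:410,::-1]
cv2.imwrite("pics/m4.png",cv2.resize(np.hstack([i,j]),None,fx=2.6,fy=2.6,interpolation=cv2.INTER_CUBIC))
E
```

```text
time: 13.25
eef_pos: [0.5168, -0.0454, 0.1057]
tool_rot: [0.711, -0.002, -0.009, -0.703]
ft_force: [-0.1, -0.8, -1.6]
grip_width: 0.25
[-0.33  0.39  0.42  2.03 -0.21  0.77  1.79] [ 0.03 -0.02  0.05]
[[1.0, -0.016, -0.009], [0.009, -0.012, 1.0], [-0.016, -1.0, -0.012]]
```

View pics/m4.png

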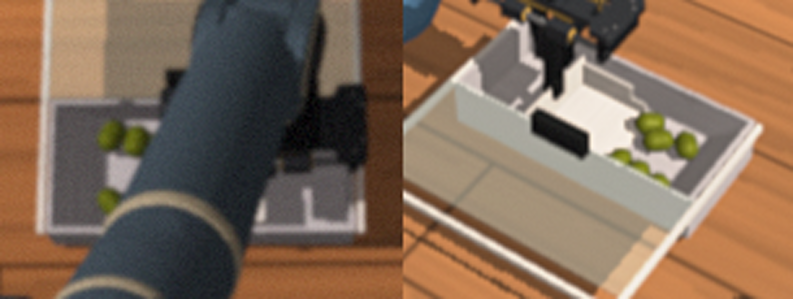

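```bash
cat > rows.py <<'E'
import numpy as np,sys
def tcp(y,z,p):
    a=np.radians(p); return np.array([y-.101*np.cos(a)-.0894*np.sin(a), z-.101*np.sin(a)+.0894*np.cos(a)])
def rows(way,cur,p0):   # lip world y, lip z, pitch ; cur=(tcp y,z)
    for y,z,p in way: print(*(tcp(y,z,p)-cur).round(4),p-p0)
E
python3 - <<'E'
from rows import *
w=[(.098,0,-1),(.108,.007,2),(.118,.0155,6),(.128,.024,11),(.136,.031,16),(.138,.045,22),(.138,.065,25),(.138,.1,25)]
rows([(y+.02,z+.0145,p) for y,z,p in w],np.array([-.0454,.1057]),-1)
E
python3 -m crank '0.0005 0.008 -0.001 0 0 0;0.0005 0.016 -0.001 0 0 0;0.0005 0.024 -0.001 0 0 0;0.0005 0.032 -0.001 0 0 0;0.001 0.04 -0.001 0 0 0;0.001 0.046 -0.001 0 0 0;0.001 0.046 -0.001 0 0 0'
```

```text
0.064 -0.0001 0
0.0693 0.0016 3
0.0736 0.0027 7
0.0772 0.0013 12
0.0797 -0.0021 17
0.0763 -0.0011 23
0.0741 0.0121 26
0.0741 0.0471 26
time: 14.05
eef_pos: [0.5183, 0.0004, 0.1051]
tool_rot: [0.711, -0.002, -0.008, -0.703]
ft_force: [0.9, -1.7, 3.0]
grip_width: 0.249
```

```bash

python3 -m crank '-0.001 0.009 0.0003 0 0 0;-0.001 0.018 0.0005 0 0 0;-0.001 0.0235 0.0022 3 0 0;-0.001 0.0278 0.0033 7 0 0;-0.001 0.0314 0.0025 12 0 0;-0.001 0.0339 -0.0005 17 0 0;-0.001 0.0339 -0.0005 17 0 0'
python3 - <<'E'
from h import *
d=cam("scene"); save(d,"scene5"); c=cam("top"); save(c,"top5")
s=status.sense(); print(R.from_quat(s["tool_rot"]).as_matrix().round(3).tolist())
for n,cc in(("s",d),("t",c)):
    hsv=cv2.cvtColor(cc["img"],cv2.COLOR_RGB2HSV); m=cv2.inRange(hsv,(28,120,40),(45,255,255)); m[:, :200]=0
    k=[(cv2.contourArea(q),cv2.boundingRect(q)) for q in cv2.findContours(m,0,2)[0] if cv2.contourArea(q)>8]; print(n,k)
E
```

```text
time: 14.75
eef_pos: [0.516, 0.0328, 0.1032]
tool_rot: [-0.6, 0.004, 0.008, 0.8]
ft_force: [0.2, -0.7, -1.3]
grip_width: 0.25
[[1.0, -0.017, -0.008], [0.013, 0.28, 0.96], [-0.014, -0.96, 0.28]]
s [(320.5, (345, 275, 42, 28)), (95.0, (200, 242, 12, 15)), (1270.0, (242, 101, 67, 37))]
t [(9.0, (561, 464, 8, 16)), (259.0, (527, 399, 21, 42)), (4173.5, (537, 387, 86, 93)), (117.5, (240, 223, 22, 10)), (20.5, (269, 213, 7, 6)), (43.0, (252, 209, 10, 10)), (61.0, (241, 196, 10, 10)), (17.0, (438, 168, 14, 16))]
```

```bash
python3 - <<'E'
import cv2,numpy as np
a=cv2.imread("pics/scene5.png")[225:325,300:430]; b=cv2.imread("pics/top5.png")[170:270,220:350]
cv2.imwrite("pics/m5.png",cv2.resize(np.hstack([a,b]),None,fx=3,fy=3,interpolation=cv2.INTER_CUBIC))
E
```

```text
(no output)
```

View pics/m5.png

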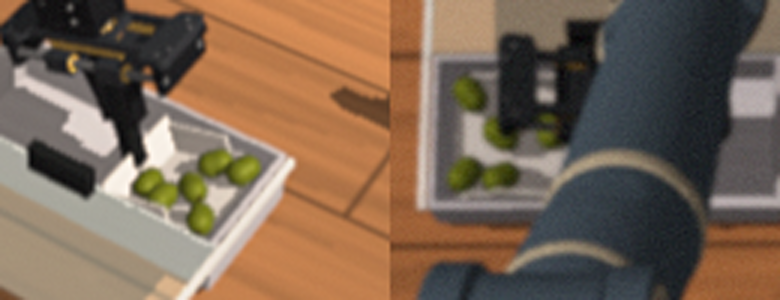

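```bash
python3 - <<'E'
from rows import *
w=[(.136,.036,20),(.137,.043,24),(.137,.051,28),(.137,.057,30)]
rows([(y+.02,z+.0151,p) for y,z,p in w],np.array([.0328,.1032]),16)
E
```

```text
-0.0023 -0.0026 4
-0.0044 -0.0045 8
-0.0069 -0.0056 12
-0.008 -0.0042 14
```

```bash

python3 -m crank '0 -0.0023 -0.0024 4 0 0;0 -0.0044 -0.0043 8 0 0;0 -0.0069 -0.005 12 0 0;0 -0.008 -0.0036 14 0 0;0 -0.008 -0.0036 14 0 0;0 -0.008 -0.0036 14 0 0;0 -0.008 0.005 14 0 0;0 -0.008 0.02 14 0 0;0 -0.008 0.04 14 0 0;0 -0.008 0.06 14 0 0;0 -0.008 0.08 14 0 0;0 -0.008 0.1 14 0 0'
python3 -m crank '0 0 0.02 0 0 0;0 0 0.035 0 0 0;0 0 0.045 0 0 0;0 0 0.045 0 0 0'
python3 - <<'E'
from h import *
d=cam("scene"); save(d,"scene6"); c=cam("top"); save(c,"top6")
s=status.sense(); print(R.from_quat(s["tool_rot"]).as_matrix().round(3).tolist(),s["q"].round(2))
for n,cc,(x,y,w,h) in(("s",d,(260,150,170,180)),("t",c,(225,160,140,100))):
    hsv=cv2.cvtColor(cc["img"],cv2.COLOR_RGB2HSV); m=cv2.inRange(hsv,(26,110,40),(48,255,255))[y:y+h,x:x+w]
    print(n,[(cv2.contourArea(q),np.add(cv2.boundingRect(q),(x,y,0,0)).tolist()) for q in cv2.findContours(m,0,2)[0] if cv2.contourArea(q)>4])
E
```

```text
time: 16.05
eef_pos: [0.5165, 0.0276, 0.2064]
tool_rot: [-0.498, -0.0, 0.009, 0.867]
ft_force: [-0.5, -0.1, -2.4]
grip_width: 0.25
time: 16.45
eef_pos: [0.517, 0.0277, 0.253]
tool_rot: [-0.498, -0.002, 0.009, 0.867]
ft_force: [0.5, -0.2, -2.1]
grip_width: 0.252
[[1.0, -0.017, -0.01], [0.017, 0.503, 0.864], [-0.009, -0.864, 0.503]] [-0.01  0.26  0.21  1.9  -0.62  1.19  2.07]
s [(254.0, [349, 232, 26, 22])]
t [(455.5, [247, 178, 23, 39])]
```

The olives ride in the scoop (blob in top view 247–270, 178–217) and no green remains visible in the pan. I carry them to the bowl.

```bash

python3 -m crank '0 -0.01 0 0 0 0;0 -0.03 0 0 0 0;0 -0.06 0 0 0 0;-0.002 -0.095 0 0 0 0;-0.004 -0.135 0 0 0 0;-0.006 -0.175 0 0 0 0;-0.008 -0.215 0 0 0 0;-0.008 -0.255 0 0 0 0;-0.008 -0.295 0 0 0 0;-0.008 -0.335 0 0 0 0;-0.008 -0.375 0 0 0 0;-0.008 -0.41 0 0 0 0'
python3 -m crank '0 -0.035 0 0 0 0;0 -0.065 -0.01 0 0 0;0 -0.085 -0.02 0 0 0;0 -0.098 -0.03 0 0 0;0 -0.104 -0.04 0 0 0;0 -0.104 -0.04 0 0 0;0 -0.104 -0.04 0 0 0'
python3 - <<'E'
from h import *
d=cam("scene"); save(d,"scene7"); c=cam("top"); save(c,"top7")
s=status.sense(); print(R.from_quat(s["tool_rot"]).as_matrix().round(3).tolist(),s["q"].round(2))
for n,cc,(x,y,w,h) in(("s",d,(200,150,230,180)),("t",c,(225,150,240,120))):
    hsv=cv2.cvtColor(cc["img"],cv2.COLOR_RGB2HSV); m=cv2.inRange(hsv,(26,110,40),(48,255,255))[y:y+h,x:x+w]
    print(n,[(cv2.contourArea(q),np.add(cv2.boundingRect(q),(x,y,0,0)).tolist()) for q in cv2.findContours(m,0,2)[0] if cv2.contourArea(q)>4])
E
```

```text
time: 17.75
eef_pos: [0.507, -0.3852, 0.2493]
tool_rot: [-0.498, 0.001, 0.009, 0.867]
ft_force: [0.6, 0.1, -1.7]
grip_width: 0.25
time: 18.45
eef_pos: [0.5074, -0.4881, 0.2092]
tool_rot: [-0.498, 0.001, 0.01, 0.867]
ft_force: [0.6, 0.1, -2.3]
grip_width: 0.253
[[1.0, -0.017, -0.009], [0.016, 0.503, 0.864], [-0.01, -0.864, 0.503]] [ 0.67  0.78  0.34  1.18 -0.51  1.68  2.62]
s [(153.0, [200, 241, 13, 17]), (139.0, [214, 181, 21, 16])]
t [(99.0, [458, 186, 7, 24]), (55.0, [438, 170, 12, 12])]
```

```bash
python3 - <<'E'
from rows import *
w=[(24,.168),(16,.15),(8,.132),(2,.12),(-4,.11),(-8,.103),(-12,.1),(-16,.096),(-20,.093),(-25,.09),(-30,.088),(-36,.087),(-42,.087),(-48,.087),(-54,.087)]
rows([(-.356,z,p) for p,z in w],np.array([-.4881,.2092]),30)
E
```

```text
0.0035 -0.0006 -6
0.0104 -0.0011 -14
0.0196 -0.0027 -22
0.028 -0.0034 -28
0.0376 -0.003 -34
0.0445 -0.0036 -38
0.0519 -0.0008 -42
0.0597 0.0006 -46
0.0678 0.0024 -50
0.0783 0.0045 -55
0.0893 0.0067 -60
0.1029 0.0095 -66
0.1169 0.0118 -72
0.131 0.0127 -78
0.1451 0.0121 -84
```

```bash

python3 -m crank '0 0.0035 -0.0006 -6 0 0;0 0.0104 -0.0011 -14 0 0;0 0.0196 -0.0027 -22 0 0;0 0.028 -0.0034 -28 0 0;0 0.0376 -0.003 -34 0 0;0 0.0445 -0.0036 -38 0 0;0 0.0519 -0.0008 -42 0 0;0 0.0597 0.0006 -46 0 0;0 0.0678 0.0024 -50 0 0;0 0.0783 0.0045 -55 0 0;0 0.0893 0.0067 -60 0 0;0 0.1029 0.0095 -66 0 0'
python3 -m crank '0 0.014 0.002 -6 0 0;0 0.028 0.003 -12 0 0;0 0.042 0.0025 -18 0 0;0 0.042 0.0025 -18 0 0;0 0.042 0.0025 -18 0 0;0 0.042 0.0025 -18 0 0;0 0.042 0.0025 -18 0 0'
python3 - <<'E'
from h import *
s=status.sense(); print(R.from_quat(s["tool_rot"]).as_matrix()[:,1].round(3).tolist(),s["q"].round(2))
E
```

```text
time: 19.75
eef_pos: [0.5077, -0.3845, 0.2213]
tool_rot: [0.89, -0.005, -0.006, -0.455]
ft_force: [-0.6, 0.3, -2.5]
grip_width: 0.252
time: 20.45
eef_pos: [0.5071, -0.344, 0.2248]
tool_rot: [0.95, -0.007, -0.003, -0.311]
ft_force: [-0.5, -0.5, -1.8]
grip_width: 0.249
[-0.015, -0.806, -0.591] [-0.7   0.64  1.13  2.07  0.62  0.59  1.32]
```

```bash

python3 -m crank '0 0 0.03 0 0 0;0 0 0.07 0 0 0;0 0 0.11 0 0 0;0 0.03 0.13 8 0 0;0 0.07 0.13 16 0 0;0 0.11 0.13 24 0 0;0 0.15 0.13 32 0 0;0 0.19 0.13 40 0 0;0 0.23 0.13 48 0 0;0 0.27 0.13 54 0 0;0 0.31 0.13 54 0 0;0 0.34 0.13 54 0 0'
python3 - <<'E'
from h import *
s=status.sense(); print(R.from_quat(s["tool_rot"]).as_matrix().round(3).tolist(),s["q"].round(2))
c=cam("top"); save(c,"top8"); d=cam("scene"); save(d,"scene8")
i=c["img"][150:270,370:490,::-1]; j=d["img"][190:270,200:300,::-1]; k=c["img"][150:270,215:370,::-1]
f=lambda a,w,h:cv2.resize(a,(w,h),interpolation=cv2.INTER_CUBIC)
cv2.imwrite("pics/m8.png",np.hstack([f(i,360,360),f(j,438,360)]))
for n,cc,(x,y,w,h) in(("s",d,(200,150,230,180)),("t",c,(225,150,240,120))):
    hsv=cv2.cvtColor(cc["img"],cv2.COLOR_RGB2HSV); m=cv2.inRange(hsv,(26,110,40),(48,255,255))[y:y+h,x:x+w]
    print(n,[(cv2.contourArea(q),np.add(cv2.boundingRect(q),(x,y,0,0)).tolist()) for q in cv2.findContours(m,0,2)[0] if cv2.contourArea(q)>4])
E
```

```text
time: 21.65
eef_pos: [0.5066, -0.0049, 0.356]
tool_rot: [-0.704, 0.006, 0.004, 0.71]
ft_force: [0.5, 0.4, -1.0]
grip_width: 0.247
[[1.0, -0.013, 0.003], [-0.002, 0.008, 1.0], [-0.013, -1.0, 0.008]] [-0.89  0.12  0.93  1.77 -0.11  1.31  1.63]
s [(152.0, [200, 241, 13, 17]), (220.0, [241, 228, 26, 15])]
t [(480.0, [399, 206, 31, 30]), (134.5, [437, 167, 17, 17])]
```

View pics/m8.png

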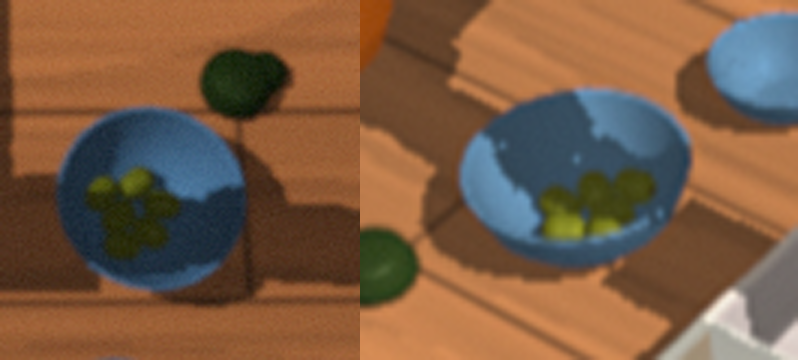

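All six olives lie in the bowl (top blob about (415,221)), bowl and avocado are in place and no green is left in the pan. Now I set the scoop back near its first spot.

```bash

python3 -m crank '0 0.03 0 0 0 0;0 0.07 0 0 0 0;-0.01 0.115 0 0 0 0;-0.02 0.16 0 0 0 0;-0.03 0.205 -0.02 0 0 0;-0.037 0.25 -0.05 0 0 0;-0.037 0.285 -0.09 0 0 0;-0.037 0.295 -0.13 0 0 0;-0.037 0.295 -0.17 0 0 0;-0.037 0.295 -0.2 0 0 0;-0.037 0.295 -0.2 0 0 0'
python3 - <<'E'
from h import *
s=status.sense(); print(R.from_quat(s["tool_rot"]).as_matrix().round(4).tolist(),s["q"].round(2))
E
```

```text
time: 22.85
eef_pos: [0.4683, 0.2909, 0.1526]
tool_rot: [-0.706, 0.006, 0.008, 0.708]
ft_force: [-0.7, -0.1, -1.2]
grip_width: 0.25
[[0.9998, -0.0201, -0.0036], [0.0036, 0.0035, 1.0], [-0.0201, -0.9998, 0.0035]] [-1.14  0.42  0.67  1.93 -0.34  0.92  1.27]
```

```bash

python3 -m crank '0 0 -0.025 0 0 0;0 0 -0.045 0 0 0;0 0 -0.056 0 0 0;0 0 -0.06 0 0 0;0 0 -0.062 0 0 0;0 0 -0.063 0 0 0;0 0 -0.0635 0 0 0'
python3 -m crank '0 0 0 0 0 0;0 0 0 0 0 0;0 0 0 0 0 0;0 0 0 0 0 0' 0.75 20
```

```text
time: 23.55
eef_pos: [0.4688, 0.2912, 0.09]
tool_rot: [-0.705, 0.005, 0.008, 0.709]
ft_force: [-0.3, -0.7, -1.9]
grip_width: 0.246
time: 23.95
eef_pos: [0.469, 0.2913, 0.0902]
tool_rot: [-0.705, 0.005, 0.008, 0.709]
ft_force: [0.8, -0.3, -0.4]
grip_width: 0.525
```

```bash

python3 -m crank '0 0 0 0 0 0;0 0 0 0 0 0;0 0 0.01 0 0 0;0 0 0.04 0 0 0;0 0 0.09 0 0 0;0 0 0.14 0 0 0;-0.02 0 0.19 0 0 0;-0.06 0.04 0.22 0 0 0;-0.09 0.08 0.22 0 0 0;-0.12 0.12 0.22 0 0 0;-0.15 0.16 0.22 0 0 0;-0.15 0.2 0.22 0 0 0'
python3 - <<'E'
from h import *
c=cam("top"); save(c,"top9"); d=cam("scene"); save(d,"scene9")
for n,cc,(x,y,w,h) in(("s",d,(200,150,230,180)),("t",c,(225,150,240,120))):
    hsv=cv2.cvtColor(cc["img"],cv2.COLOR_RGB2HSV); m=cv2.inRange(hsv,(26,110,40),(48,255,255))[y:y+h,x:x+w]
    print(n,[(cv2.contourArea(q),np.add(cv2.boundingRect(q),(x,y,0,0)).tolist()) for q in cv2.findContours(m,0,2)[0] if cv2.contourArea(q)>4])
# handle (black) in both views around expected place
for n,cc in(("s",d),("t",c)):
    ex=proj(cc,[[.469,.291,.128],[.469,.291,.028]]); 
    x0,y0=ex.min(0).astype(int)-14; x1,y1=ex.max(0).astype(int)+15
    m=(cc["img"][y0:y1,x0:x1].max(2)<45).astype(np.uint8)
    for q in cv2.findContours(m,0,2)[0]:
        if cv2.contourArea(q)>15: print(n,"handle box",np.add(cv2.boundingRect(q),(x0,y0,0,0)),"expect",ex.round(0).tolist())
    a=proj(cc,[.599,.019,.1]); 
    g=(cc["img"][:,:].max(2)<45).astype(np.uint8); 
    x,y=a[0].astype(int); g=g[y-15:y+15,x-25:x+25]; M=cv2.moments(g,True); print(n,"cover grip",np.round([M["m10"]/M["m00"]+x-25,M["m01"]/M["m00"]+y-15],1),"expect",a.round(1),"area",M["m00"])
    w=cv2.inRange(cv2.cvtColor(cc["img"],cv2.COLOR_RGB2HSV),(95,120,60),(118,255,255))
    print(n,"bowls",[np.round(cv2.minEnclosingCircle(q)[0]) for q in cv2.findContours(w,0,2)[0] if cv2.contourArea(q)>300])
    P=np.array([[50,56,0],[50,-56,0],[-50,-56,45],[-50,56,45]])/1e3-[-.051,0,.09]
    print("scoop corners expect",proj(cc,P@R.from_euler("z",90.2,degrees=True).as_matrix().T+[.469,.2913,.09]).round(0).tolist())
    hs=cv2.cvtColor(cc["img"],cv2.COLOR_RGB2HSV); b=proj(cc,[.469,.34,.01])[0].astype(int)
    mm=cv2.inRange(hs,(0,0,90),(180,45,255)); mm[:b[1]-40]=0;mm[b[1]+40:]=0;mm[:,:b[0]-40]=0;mm[:,b[0]+40:]=0
    q=max(cv2.findContours(mm,0,2)[0],key=cv2.contourArea); print("scoop box",cv2.boundingRect(q), cv2.approxPolyDP(cv2.convexHull(q),4,True)[:,0].tolist())
E
```

```text
time: 25.15
eef_pos: [0.3161, 0.49, 0.3117]
tool_rot: [-0.705, 0.005, 0.01, 0.71]
ft_force: [1.1, 1.2, 0.6]
grip_width: 0.752
s [(149.5, [200, 241, 13, 17]), (230.5, [241, 228, 27, 15])]
t [(526.0, [398, 206, 32, 30]), (82.0, [438, 171, 15, 13])]
s handle box [424 283  11  26] expect [[432.0, 284.0], [427.0, 308.0]]
s cover grip [320.1 280.9] expect [[319.9 278.7]] area 186.0
s bowls []
scoop corners expect [[467.0, 317.0], [451.0, 344.0], [419.0, 317.0], [437.0, 291.0]]
scoop box (419, 293, 48, 47) [[466, 316], [458, 332], [445, 339], [419, 327], [437, 293], [458, 304]]
t handle box [180 225  16  13] expect [[183.0, 226.0], [192.0, 235.0]]
t cover grip [291.8 180.5] expect [[292.1 179.3]] area 195.0
t bowls [array([410., 292.]), array([421., 215.])]
scoop corners expect [[157.0, 258.0], [159.0, 218.0], [191.0, 213.0], [189.0, 254.0]]
scoop box (157, 215, 35, 43) [[190, 215], [189, 256], [158, 257], [159, 220]]
```

All checks agree, so I hand in.

```bash
python3 -c "
from plant import order; print(order.finish_job())"
```

```text
the job is handed in; nothing more can be done
None
```

I handed the job in after about 25 s on the robot's clock, well inside the 72 s limit; no verdict was reported. All six olives are in the bowl, and the scoop stands flat on the counter, let go.

- **Cover:** I pushed it along with closed fingers until it stopped moving and the force rose to about 18 N. In the last pictures its grip sits within about 2 px of the expected open position.
- **Olives:** one scoop took all six, and one pour put them in the bowl. I counted six in the bowl in a close crop right after the pour. The final colour check again found green only in the bowl and at the avocado, none in the pan or on the counter.
- **Scoop:** it stands next to where it started, with its nose turned to world +y. Its corners and handle match the projection of a level scoop to 2–3 px, except one corner in the scene view, which came out about 8 px off.
- **Other things:** the top view shows the bowl within 1–2 px of its first position, and the arm is clear of everything. I did not measure the bottle's and avocado's positions at the end; no move went near them.

Two things disagreed with the description or failed:
- **Scoop heading:** the nose started about 1 rad from world +y, not within 0.6 rad. I still chose this scoop by size and colour.
- **Bowl check:** the blue mask for the bowl found nothing in the scene view, so the bowl check rests on the top view alone.

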